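Stand the bench multimeter up on its kickstand

ROBOT

A 6-joint arm with a two-finger parallel gripper is mounted at the origin on the work surface. World frame = base frame: x ahead of the robot, y to its left, z up, the work surface at z = 0. Lengths are in mm, angles in rad, forces in N, time in s.
With the tool pointing down it reaches from about 350 to 875 mm from the base axis. Payload 4.2 kg.
Tool frame: the origin (TCP) lies midway between the tips of the shut fingers; the grasp point (between the pads) lies 19 mm behind it; z points along the fingers, y is the direction in which the jaws open and shut (so a half turn about z gives the same grasp; the last joint's range is limited). The gripper opens to 85 mm and grips with 20 to 120 N. Pads are 22 mm wide; open, the fingers measure 114 mm over their backs; the gripper's body (76 mm by 85 mm) begins 54 mm behind the grasp point. The pads swing forward as they close: fully open they stand 13 mm farther back than shut.
Start: joints at [-0.886, 0.385, 0.008, 0, -1.194, -0.259], TCP at [258.168, -569.165, 231.312] pointing down, gripper open.
Joint ranges: [-3.14, 3.14], [-1.21, 2.06], [-1.07, 1.41], [-3.16, 2.05], [-2.99, -0.16], [-3.1, 3.1]. Speed limits (rad/s): [2.79, 2.79, 3.14, 3.14, 3.14, 3.14].

INTERFACE

Orientations are given as a unit quaternion [x, y, z, w].
In Python, from bench import read_state, get_image, job_done, search_frame, regions_of gives the robot as it stands.
- The arm moves only by the tool servo_tool, never from a script. Its arguments are lists of equal length, an entry for each row: "turn": the turn, a rotation vector about the world's x, y, z in rad, a list of three; "dp": the shift along the world's x, y, z in m, a list of three; "fingers": the finger opening in m, from 0 to 0.0854. In form: {"turn": [[rx, ry, rz], ...], "dp": [[tx, ty, tz], ...], "fingers": [fingers, ...]}. A call has exactly 5 rows; each row shifts and turns the pose as measured when the row begins; what a row does not reach is not made up. A row lasts 1/8 s, in which the tool goes at most 62.5 mm and 10.7 degrees, less where a joint would pass 70% of its speed; a pose out of reach is approached as far as the arm can. A call is refused whole if a number of a shift passes 0.0625 or a number of a turn 0.188, either way. A call with a gripper value outside its range is refused whole. The fingers move at their own pace and stop on an object; the grip force is fixed at half the most. Time passes only in rows, so rows that do not move let the fingers close, or fill a call up. It gives the time, the measured TCP pose, the force and the opening at its end, in the units of the state.
- read_state(): the state, without advancing time (a new reading comes with each control period).
- get_image(name): name is "scene" or "top" or "wrist"; returns a dict with "img" (480x640x3 uint8, red, green, blue), "vfov" (degrees; the focal length in pixels is half the picture's height over the tangent of half this angle, whatever the lens; pixels are square), "cx", "cy" (the principal point, pixels), "world_from_camera" (4x4, takes a point from camera to world coordinates); the wrist camera has in their place "mount" (4x4, takes a point from camera to tool coordinates, whose origin is the TCP and whose axes are the flange's). Camera axes: x right, y down, z forward; pixel columns grow to the right and rows downward; lengths in mm; the calibration is good to about 2 mm. A picture is of the moment at which its call begins: read the wrist's pose just before it. There is no depth.
- job_done(): hands the job in, once; it reports no verdict.
Trained networks look in the newest picture that a camera, given by its name, has taken for a name from the list of things; names that differ only in an ending like _2 or _b are one class to them, and where a whole thing is asked for, a point or a joint stands for the part that bears it (a point fixed in the world has none). Each returns a list of dicts, best first, with "score" (0 to 1); they miss things now and then, are a little off and sometimes report something else, mostly with a low value. They report only what shows in the picture. A call takes as long as a camera call. They do not tell look-alikes from the thing itself.
- search_frame(query, camera): "box" ([left, top, width, height] in pixels, round what is visible of it).
- regions_of(query, camera): "region" (480x640 bool, what is visible of it) and "box" ([left, top, width, height] in pixels, round what is visible of it).
The state is a dict: "clock": time; "joints": joint angles; "joint_vel": joint speeds; "joint_efforts": joint torques, N m; "position": TCP position; "ee_rot": TCP orientation; "contact_force": force on the tool from outside, world axes, zero at the start; "wrist_torque": the same for the moment, N m; "gripper_width": finger opening in mm.
Only numpy, scipy, OpenCV 4.12 (cv2) and the standard library are available. Lean on these libraries where they do the work, as an engineer would, in place of code of your own. Each camera call takes 0.05 s, during which the arm holds its last target. There are 200 camera calls.

TASK

The handheld multimeter was left lying on its face on the test bench. Swing the folding stand on its back fully out to its stop, then stand the meter up on the bench so that it leans back on its opened stand, with its display facing straight towards the right-hand end of the bench (the robot's right), where the technician sits. Handle it gently, without dropping it or knocking it hard against the bench, and leave everything else where it is.

Things in the scene. Friction and masses are not known exactly. Their poses are not given: they have to be found in the camera images.
- meter: Handheld multimeter in a dark rubber boot: a flat block 150 long, 64 wide, 36 mm thick, 0.24 to 0.42 kg, centre of mass near the middle, lying face down at the start. Origin at the block's centre; x points along its length to the top (display) end, y across its width, z out of its back (up at the start). Its flat long sides can be gripped across the 64 mm width anywhere clear of the stand.
- stand (a joint): Folding stand in the meter's back: 0 = folded flat, 0.87 rad = fully out at its stop. The hinge runs along the meter's y, 22 mm from the centre towards the top end and 16 mm out towards the back (2 mm under the back face). Its free end lies near the bottom end and swings up out of the back. Stiff friction hinge (0.05 N m, 0.6 N at the free end): it stays where it is left.
- stand_foot (a point): Centre of the foot bar at the stand's free end, 83 mm from the hinge axis: 34 mm along the meter's y, 10 mm along its x, 12 mm thick. Folded, it stands 8 mm proud of the back (its top 6 mm above this point, the back face 2 mm below), so fingers can pinch it there over its 34 mm length (15 mm of back face at either side of it) or its 10 mm width. The rest of the stand is a 34 mm wide, 4 mm thick plate flush in the back.
- meter_heel (a point): Middle of the edge between the meter's bottom end and its back, 75 mm from its centre towards the bottom end and 18 mm towards the back. Leaning on the opened stand, the meter rests on this edge and on the foot bar, its x axis 31 degrees from vertical. It also balances upright on its flat bottom end (64 x 36 mm), stand out, until leaned by about 12 degrees.
- mat: The blue anti-static bench mat, a flat sheet on the bench on which everything lies, its top 2 mm above the bench (at height 0.002 m).
- technician_side (a point): A point on the mat on the robot's right, towards the end of the bench where the technician sits; its x axis points straight away from the robot, its y axis to the robot's left (so the technician is at -y), z up.
- tape_center (a point): Centre of a roll of paper tape lying flat, 60 mm across, 18 mm high. A bystander.
- screwdriver: Screwdriver lying on the bench, 170 mm long. A bystander.
- brush: Small brush lying on the bench, 160 mm long. A bystander.
- heatsink: Finned aluminium heat sink, 42 x 42 x 24 mm, origin at the centre of its underside. A bystander.
- dispenser: Clear bottle, 44 mm across, 105 mm high, origin at the centre of its underside. A bystander.
- screw_tray: Open steel tray of screws, 105 x 75 x 22 mm, origin at the centre of its underside. A bystander.
- drive: Flat disk drive, 100 x 70 x 9 mm, origin at the centre of its underside. A bystander.
Things that resemble listed ones, but are neither listed nor needed, are in the scene too. What is shaped like the meter but green is not meant.

How it is judged:
By the outcome, as a careful person would: the job done as asked, in the order asked, and still so for the second after the job is handed in, with the robot touching nothing.
It also fails if it takes over 61 s, if anything falls off the work surface, if the arm or the gripper's body presses on something with over 40 N, if the wrist force passes 120 N, or if a joint passes its speed limit or range.

## Working session

There is one attempt and no reset: what is moved stays moved. The work goes in short steps, Python scripts to look and compute and a tool call to move; the robot and the scene stay as the last step left them, time stands still between calls to the robot, and variables do not carry over. Pictures are saved under pics/ and viewed, about 8 in all and at most 12, crops included, and the job is handed in when it is done.

Besides the shell and the picture viewer there is one more tool, called after ">>>" by a JSON object that holds its "api" and its "payload". servo_tool: Moves the arm, as the interface text tells. Its arguments: {"type":"object","properties":{"turn":{"type":"array","items":{"type":"array","items":{"type":"number"}}},"dp":{"type":"array","items":{"type":"array","items":{"type":"number"}}},"fingers":{"type":"array","items":{"type":"number"}}},"required":["turn","dp","fingers"]}

```bash
mkdir -p pics; cat > h.py <<'E'
import numpy as np, cv2
from bench import *
def snap(n,f,crop=None,scale=1):
    im=get_image(n); a=im["img"][:,:,::-1]
    if crop: a=a[crop[1]:crop[3],crop[0]:crop[2]]
    if scale!=1: a=cv2.resize(a,None,fx=scale,fy=scale)
    cv2.imwrite("pics/"+f,a); return im
def foc(im): return 240/np.tan(np.radians(im["vfov"])/2)
def ray(im,u,v,T=None):
    T=im["world_from_camera"] if T is None else T
    T=np.array(T); d=T[:3,:3]@np.array([(u-im["cx"])/foc(im),(v-im["cy"])/foc(im),1]); return T[:3,3],d
def hit(im,u,v,z,T=None):
    o,d=ray(im,u,v,T); return o+d*(z-o[2])/d[2]
def proj(im,p,T=None):
    T=np.array(im["world_from_camera"] if T is None else T)
    q=T[:3,:3].T@(np.array(p)-T[:3,3]); return foc(im)*q[:2]/q[2]+[im["cx"],im["cy"]]
def wristT(im,s):
    from scipy.spatial.transform import Rotation as R
    T=np.eye(4);T[:3,:3]=R.from_quat(s["ee_rot"]).as_matrix();T[:3,3]=s["position"]; return T@np.array(im["mount"])
E
python3 - <<'E'
from h import *
s=read_state(); print(s)
t=snap("top","top1.png"); c=snap("scene","scene1.png")
np.set_printoptions(precision=3,suppress=True)
for im in(t,c): print(im["vfov"],im["cx"],im["cy"],im["world_from_camera"])
for cam in("top","scene"):
  for q in("meter","stand","stand_foot"):
    for r in search_frame(q,cam): print(cam,q,r)
E
```

```text
{'clock': 0.0, 'joints': array([-8.86399297e-01,  3.85552173e-01,  6.63480658e-03, -5.00411454e-04,
       -1.19398329e+00, -2.58603956e-01]), 'joint_vel': array([-4.97861834e-04,  1.39857319e-04,  8.37971593e-04, -1.32770230e-05,
        3.25821693e-04,  5.20672742e-04]), 'joint_efforts': array([-6.03604203e-04, -3.92290127e+01,  1.88386506e+01,  4.18599844e+00,
       -4.73153239e-03, -5.89063603e-06]), 'position': array([ 257.93565181, -568.65979448,  230.2275244 ]), 'ee_rot': array([-2.11201574e-01,  9.77441934e-01,  1.04299340e-03, -2.70738247e-04]), 'contact_force': array([-0.35603307,  0.22020309, -0.05322887]), 'wrist_torque': array([ 0.00657017, -0.04345172, -0.00079131]), 'gripper_width': 85.1438915949743}
42.37641057155488 319.32749172251727 240.97508095226712 [[  -0.007   -0.977    0.212  325.307]
 [  -1.       0.008    0.001  -61.535]
 [  -0.003   -0.212   -0.977 1082.485]
 [   0.       0.       0.       1.   ]]
49.232385946978695 314.6971329724846 241.924756164027 [[   0.171    0.769   -0.616 1138.262]
 [   0.985   -0.138    0.101 -126.393]
 [  -0.007   -0.624   -0.781 
[... 620 characters left out ...]
d_foot {'box': [281.9, 194.4, 89.5, 64.8], 'score': 0.33}
scene meter {'box': [271.9, 168.3, 82.2, 56.7], 'score': 0.77}
scene meter {'box': [247.7, 235.8, 90.2, 63.3], 'score': 0.57}
scene meter {'box': [352.7, 127.8, 76.0, 42.7], 'score': 0.56}
scene stand {'box': [278.5, 236.8, 51.8, 36.3], 'score': 0.8}
scene stand {'box': [280.7, 180.1, 46.4, 25.4], 'score': 0.68}
scene stand {'box': [382.9, 131.0, 39.4, 18.8], 'score': 0.6}
scene stand {'box': [175.1, 190.5, 16.9, 69.9], 'score': 0.26}
scene stand_foot {'box': [283.3, 234.0, 50.5, 41.2], 'score': 0.93}
scene stand_foot {'box': [383.1, 129.7, 37.8, 20.1], 'score': 0.87}
scene stand_foot {'box': [280.9, 181.4, 49.1, 24.3], 'score': 0.57}
```

View pics/top1.png

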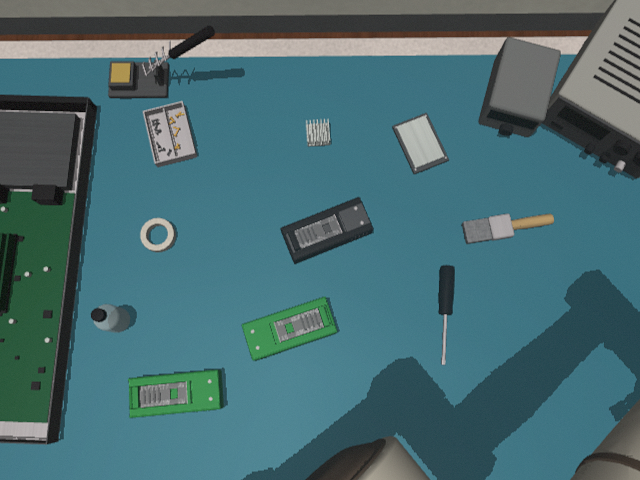

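View pics/scene1.png

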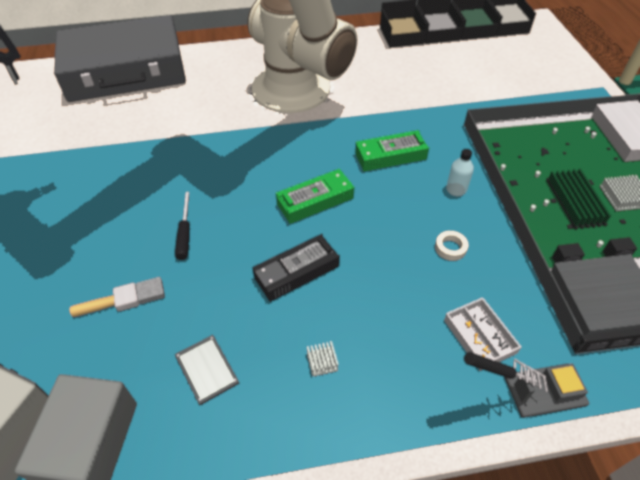

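The dark meter is at top image (326,230), with the stand's free end towards the image left (+y); the green look-alikes are at (290,328) and (175,393). I'll zoom in.

```bash
python3 - <<'E'
from h import *
t=snap("top","topc.png",(270,185,385,275),6.5)
r=[x for x in regions_of("meter","top") if x["box"][1]<230][0]
m=r["region"].astype(np.uint8)
v,u=np.nonzero(m); P=np.array([hit(t,a,b,38)[:2] for a,b in zip(u,v)],np.float32)
print(r["box"],cv2.minAreaRect(P))
for p in cv2.boxPoints(cv2.minAreaRect(P)): print(p,proj(t,[*p,38]))
E
```

```text
[289.9, 217.7, 52.5, 30.1] ((567.2847900390625, -51.850311279296875), (35.81315612792969, 88.12531280517578), 19.97003936767578)
[535.40625  -16.552694] [293.9823864  250.46137925]
[565.50354 -99.37914] [341.85763616 233.0468694 ]
[599.1633  -87.14793] [334.54940442 214.27380893]
[569.06604  -4.32148] [286.95037878 231.46234371]
```

View pics/topc.png

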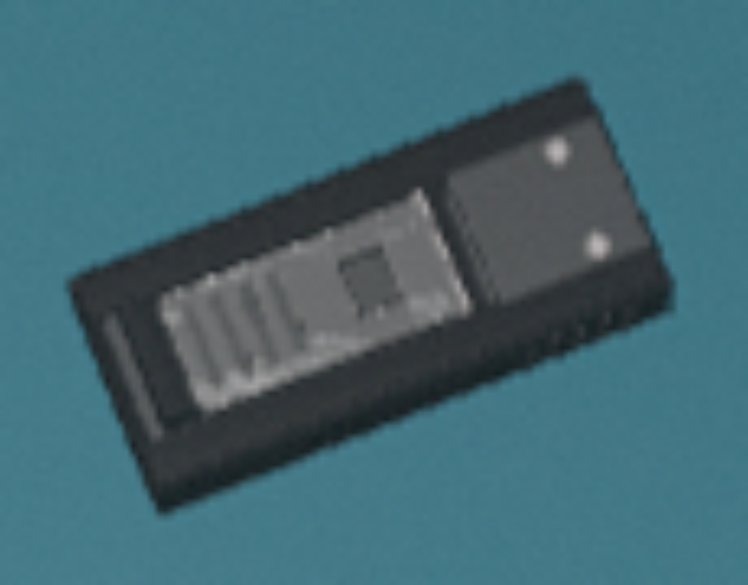

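>>> {"api": "servo_tool", "payload": {"turn": [[0, 0, 0.15], [0, 0, 0.15], [0, 0, 0.15], [0, 0, 0.15], [0, 0, 0.15]], "dp": [[0.03, 0.052, 0], [0.03, 0.052, 0], [0.03, 0.052, 0], [0.03, 0.052, 0], [0.03, 0.052, 0]], "fingers": [0.0854, 0.0854, 0.0854, 0.0854, 0.0854]}}

```text
clock: 1.12
position: [409.7, -305.2, 230.8]
ee_rot: [-0.561, 0.828, -0.001, 0.0]
contact_force: [0.6, -0.7, 0.0]
gripper_width: 85.3
```

>>> {"api": "servo_tool", "payload": {"turn": [[0, 0, 0.15], [0, 0, 0.15], [0, 0, 0.15], [0, 0, 0.15], [0, 0, 0.15]], "dp": [[0.03, 0.052, 0], [0.03, 0.052, 0], [0.03, 0.052, 0], [0.03, 0.052, 0], [0.03, 0.052, 0]], "fingers": [0.0854, 0.0854, 0.0854, 0.0854, 0.0854]}}

```text
clock: 1.75
position: [563.8, -35.7, 233.2]
ee_rot: [0.833, -0.553, 0.003, -0.003]
contact_force: [0.7, -0.4, -0.1]
gripper_width: 85.3
```

>>> {"api": "servo_tool", "payload": {"turn": [[0, 0, 0.03], [0, 0, 0], [0, 0, 0], [0, 0, 0], [0, 0, 0]], "dp": [[0.02, 0.02, 0], [0, 0, 0], [0, 0, 0], [0, 0, 0], [0, 0, 0]], "fingers": [0.0854, 0.0854, 0.0854, 0.0854, 0.0854]}}

```text
clock: 2.38
position: [584.4, -12.8, 233.0]
ee_rot: [0.842, -0.539, 0.003, -0.003]
contact_force: [-0.1, 1.1, -0.3]
gripper_width: 85.3
```

```bash
cat >> h.py <<'E'
np.set_printoptions(precision=3,suppress=True)
def st():
    from scipy.spatial.transform import Rotation as R
    s=read_state(); M=R.from_quat(s["ee_rot"]).as_matrix()
    print("t",s["clock"],"p",s["position"],"z",M[:,2],"y",M[:,1],"J",s["joints"],"F",s["contact_force"],"w",s["gripper_width"]); return s
E
python3 - <<'E'
from h import *
s=st(); w=snap("wrist","w1.png"); T=wristT(w,s); print(w["mount"])
for q in("meter","stand","stand_foot"):
    for r in regions_of(q,"wrist"):
        v,u=np.nonzero(r["region"]); z=46 if q=="stand_foot" else 38
        P=np.array([hit(w,a,b,z,T)[:2] for a,b in zip(u[::5],v[::5])],np.float32)
        print(q,r["score"],r["box"],cv2.minAreaRect(P))
E
```

```text
t 2.375 p [584.403 -12.84  233.003] z [ 0.007  0.001 -1.   ] y [-0.908 -0.419 -0.007] J [ 0.255  0.311 -0.098  0.    -1.155  0.178] F [-0.063  1.052 -0.254] w 85.25470564938566
[[  -0.      -0.95    -0.313   79.145]
 [   1.       0.      -0.001    0.326]
 [   0.001   -0.313    0.95  -142.462]
 [   0.       0.       0.       1.   ]]
meter 0.82 [424.0, 202.4, 103.5, 145.2] ((409.8477783203125, -7.768653869628906), (76.29927825927734, 153.24388122558594), 18.288169860839844)
meter 0.65 [316.7, 59.9, 82.2, 169.9] ((573.4010009765625, -70.43955993652344), (64.72311401367188, 148.1630401611328), 22.40934181213379)
stand 0.93 [450.3, 218.8, 61.2, 83.3] ((409.0968933105469, -26.856525421142578), (38.53578186035156, 89.49018859863281), 16.32139015197754)
stand 0.84 [335.7, 126.7, 44.2, 99.0] ((563.9251098632812, -48.46556091308594), (34.640079498291016, 90.7174072265625), 23.050006866455078)
stand_foot 0.94 [452.3, 221.9, 62.0, 84.5] ((413.3297424316406, -28.127155303955078), (37.47325897216797, 87.17571258544922), 16.201465606689453)
stand_foot 0.91 [332.7, 127.5, 43.8, 98.7] ((565.2384033203125, -49.3064079284668), (33.68916702270508, 88.29241180419922), 22.560449600219727)
stand_foot 0.7 [38.5, 272.3, 107.2, 81.4] ((746.931396484375, 190.43630981445312), (107.35224914550781, 82.01005554199219), 15.01119327545166)
```

View pics/w1.png

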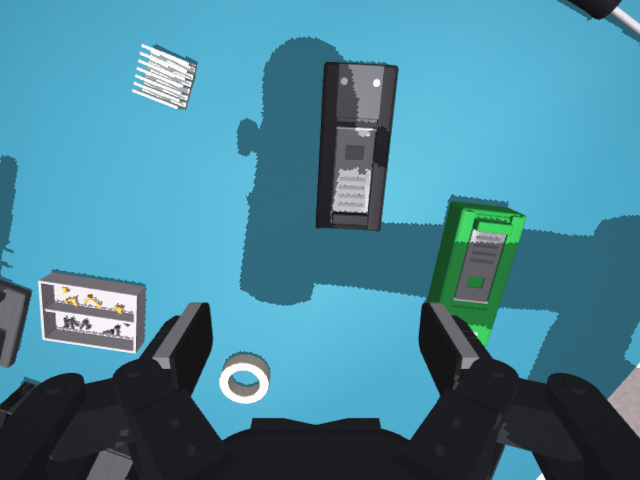

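>>> {"api": "servo_tool", "payload": {"turn": [[0, 0, -0.02], [0, 0, -0.02], [0, 0, -0.017], [0, 0, 0], [0, 0, 0]], "dp": [[-0.011, 0, -0.038], [-0.011, -0.001, -0.038], [-0.01, -0.001, -0.037], [0, 0, 0], [0, 0, 0]], "fingers": [0.06, 0.06, 0.06, 0.06, 0.06]}}

```text
clock: 3.2
position: [554.2, -15.0, 120.6]
ee_rot: [0.826, -0.563, 0.006, -0.005]
contact_force: [-0.0, 0.9, 0.6]
gripper_width: 59.8
```

```bash
python3 - <<'E'
from h import *
s=st(); w=snap("wrist","w2.png"); T=wristT(w,s)
for q in("meter","stand"):
    for r in regions_of(q,"wrist"):
        v,u=np.nonzero(r["region"]); z=38
        P=np.array([hit(w,a,b,z,T)[:2] for a,b in zip(u[::5],v[::5])],np.float32)
        print(q,r["score"],r["box"],cv2.minAreaRect(P))
C=np.array([574.5,-71.5]);p=np.radians(21.5);x=np.array([np.sin(p),-np.cos(p)]);y=np.array([np.cos(p),np.sin(p)])
for n,a,b,z in(("top+",75,32,38),("top-",75,-32,38),("bot+",-75,32,38),("bot-",-75,-32,38),("foot+",-66,17,46),("foot-",-66,-17,46),("fooi+",-56,17,46),("fooi-",-56,-17,46)):
    print(n,proj(w,[*(C+a*x+b*y),z],T))
E
```

```text
t 3.2 p [554.17  -15.008 120.564] z [ 0.015  0.001 -1.   ] y [-0.93  -0.366 -0.014] J [ 0.267  0.366 -0.33   0.004 -0.861  0.105] F [-0.036  0.867  0.611] w 59.84329005971909
meter 0.78 [266.4, 11.1, 114.7, 256.1] ((573.1021728515625, -70.7046890258789), (63.225303649902344, 147.34518432617188), 21.946168899536133)
meter 0.61 [441.4, 210.5, 144.6, 165.7] ((416.7748718261719, -26.226539611816406), (77.56877136230469, 118.05875396728516), 18.327871322631836)
meter 0.56 [465.7, 444.4, 43.5, 35.6] ((353.3697509765625, 109.82902526855469), (33.94059371948242, 36.69889450073242), 22.553165435791016)
stand 0.87 [480.5, 240.1, 86.3, 118.3] ((408.058837890625, -27.197540283203125), (40.56007385253906, 89.37899017333984), 16.512191772460938)
stand 0.59 [292.7, 114.1, 60.8, 144.0] ((563.8442993164062, -48.0070915222168), (35.36077117919922, 91.05611419677734), 21.621950149536133)
top+ [261.539   8.473]
top- [378.974   7.898]
bot+ [271.869 262.944]
bot- [366.962 263.434]
foot+ [292.958 254.893]
foot- [345.729 255.148]
fooi+ [292.649 240.224]
fooi- [346.129 240.451]
```

View pics/w2.png

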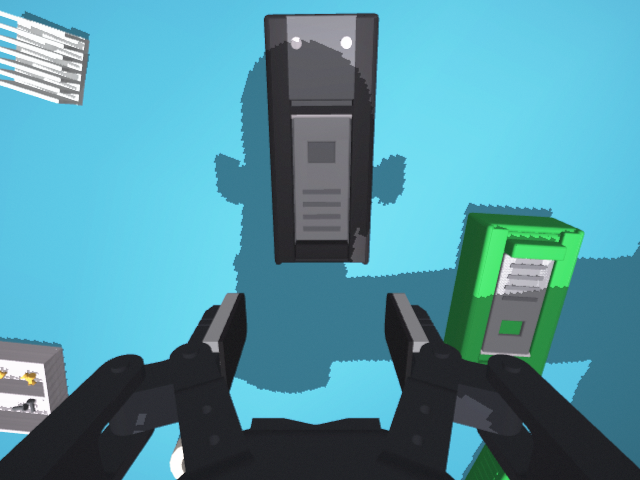

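>>> {"api": "servo_tool", "payload": {"turn": [[0, 0.015, 0.01], [0, 0, 0], [0, 0, 0], [0, 0, 0], [0, 0, 0]], "dp": [[-0.0044, 0.0004, 0], [0, 0, -0.025], [0, 0, -0.025], [0, 0, -0.02], [0, 0, 0]], "fingers": [0.048, 0.048, 0.048, 0.048, 0.048]}}

```text
clock: 3.98
position: [552.7, -13.6, 53.6]
ee_rot: [0.83, -0.558, 0.002, -0.004]
contact_force: [0.3, -0.8, -0.5]
gripper_width: 48.1
```

```bash
python3 - <<'E'
from h import *
s=st(); w=snap("wrist","w3.png",(180,100,480,325),2.6)
E
```

```text
t 3.975 p [552.73  -13.596  53.562] z [ 0.008  0.004 -1.   ] y [-0.926 -0.377 -0.008] J [ 0.268  0.455 -0.393 -0.003 -0.714  0.121] F [ 0.27  -0.77  -0.528] w 48.1275712689561
```

View pics/w3.png

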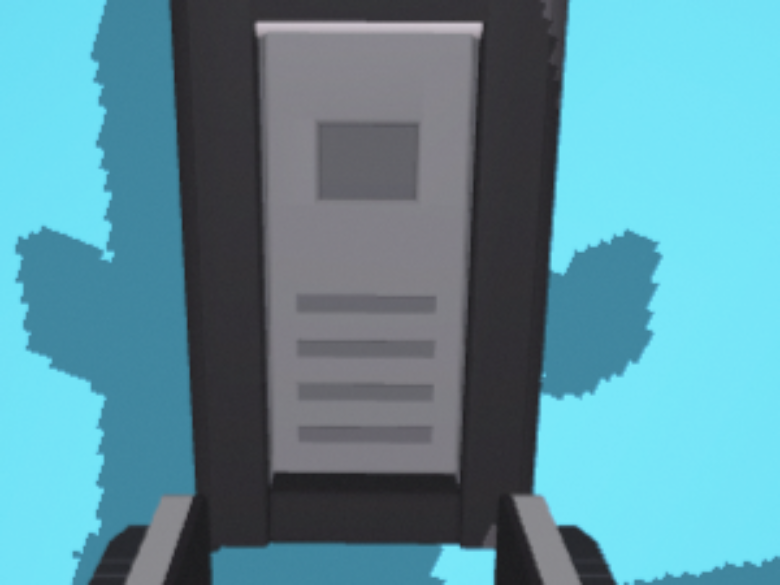

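>>> {"api": "servo_tool", "payload": {"turn": [[0, 0.008, 0], [0, 0, 0], [0, 0, 0], [0, 0, 0], [0, 0, 0]], "dp": [[-0.0027, -0.001, -0.002], [0, 0, -0.004], [0, 0, -0.004], [0, 0, 0], [0, 0, 0]], "fingers": [0.048, 0.048, 0.048, 0.048, 0.048]}}

```text
clock: 4.65
position: [552.8, -14.1, 47.1]
ee_rot: [0.83, -0.558, 0.001, -0.004]
contact_force: [-0.8, -0.2, -0.5]
gripper_width: 47.9
```

```bash
python3 - <<'E'
from h import *
s=st()
E
```

```text
t 4.65 p [552.778 -14.111  47.074] z [ 0.007  0.005 -1.   ] y [-0.926 -0.378 -0.009] J [ 0.266  0.465 -0.397 -0.005 -0.701  0.126] F [-0.802 -0.199 -0.5  ] w 47.926226881997586
```

>>> {"api": "servo_tool", "payload": {"turn": [[0, 0.01, 0], [0, 0, 0], [0, 0, 0], [0, 0, 0], [0, 0, 0]], "dp": [[-0.005, -0.0015, -0.003], [-0.003, 0, -0.003], [0, 0, -0.002], [0, 0, -0.002], [0, 0, -0.002]], "fingers": [0.048, 0.048, 0.048, 0.048, 0.048]}}

```text
clock: 5.28
position: [544.2, -15.7, 35.3]
ee_rot: [0.83, -0.557, -0.003, -0.001]
contact_force: [-5.6, 1.3, 15.2]
gripper_width: 48.4
```

```bash
python3 - <<'E'
from h import *
s=st()
E
```

```text
t 5.275 p [544.223 -15.708  35.29 ] z [-0.004  0.005 -1.   ] y [-0.925 -0.379  0.002] J [ 0.266  0.476 -0.418 -0.009 -0.679  0.13 ] F [-5.564  1.273 15.208] w 48.3643448397813
```

>>> {"api": "servo_tool", "payload": {"turn": [[0, 0, 0], [0, 0, 0], [0, 0, 0], [0, 0, 0], [0, 0, 0]], "dp": [[0, 0, 0.003], [0.004, 0.0005, 0], [0, 0, 0], [0, 0, 0], [0, 0, 0]], "fingers": [0.048, 0.048, 0.048, 0.048, 0.048]}}

```text
clock: 5.9
position: [548.7, -15.1, 38.1]
ee_rot: [0.83, -0.557, -0.003, -0.001]
contact_force: [-0.3, 0.3, 0.8]
gripper_width: 48.1
```

```bash
python3 - <<'E'
from h import *
s=st(); w=snap("wrist","w4.png",(180,100,480,325),2.6)
E
```

```text
t 5.9 p [548.7   -15.135  38.057] z [-0.004  0.005 -1.   ] y [-0.925 -0.379  0.001] J [ 0.265  0.477 -0.405 -0.009 -0.691  0.131] F [-0.331  0.331  0.801] w 48.081379053077725
```

View pics/w4.png

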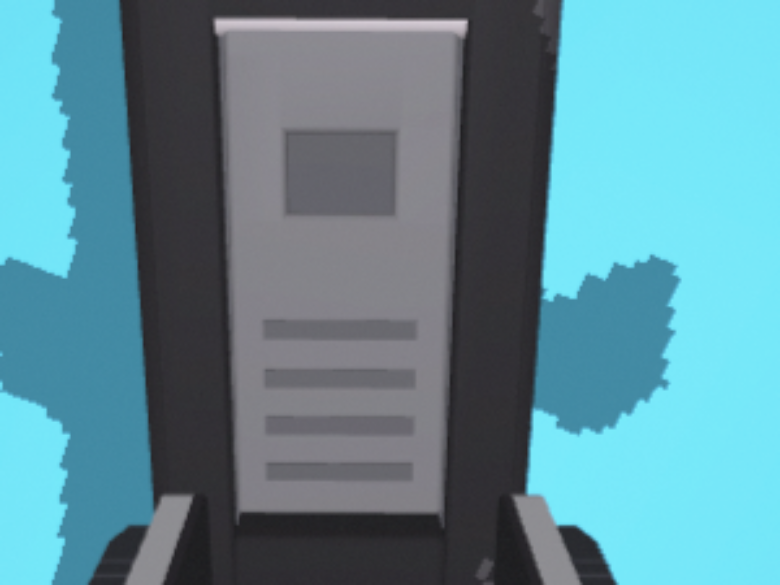

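>>> {"api": "servo_tool", "payload": {"turn": [[0, 0, 0], [0, 0, 0], [0, 0, 0], [0, 0, 0], [0, 0, 0]], "dp": [[0.0028, 0.0011, 0], [0, 0, 0], [0, 0, 0], [0, 0, 0], [0, 0, 0]], "fingers": [0.048, 0.046, 0.042, 0.039, 0.036]}}

```text
clock: 6.58
position: [551.6, -14.0, 38.0]
ee_rot: [0.83, -0.557, -0.003, -0.001]
contact_force: [1.0, -0.0, 0.0]
gripper_width: 35.9
```

>>> {"api": "servo_tool", "payload": {"turn": [[0, 0, 0], [0, 0, 0], [0, 0, 0], [0, 0, 0], [0, 0, 0]], "dp": [[0, 0, 0], [0, 0, 0], [0, 0, 0], [0, 0, 0], [0, 0, 0]], "fingers": [0.034, 0.032, 0.03, 0.03, 0.03]}}

```text
clock: 7.2
position: [551.2, -14.0, 37.9]
ee_rot: [0.83, -0.557, -0.003, -0.001]
contact_force: [-1.4, -0.5, 0.5]
gripper_width: 31.5
```

```bash
python3 - <<'E'
from h import *
s=st(); w=snap("wrist","w5.png",(180,100,480,325),2.6)
E
```

```text
t 7.2 p [551.158 -14.036  37.941] z [-0.005  0.005 -1.   ] y [-0.925 -0.379  0.002] J [ 0.265  0.481 -0.398 -0.009 -0.695  0.131] F [-1.398 -0.546  0.482] w 31.49993746381162
```

View pics/w5.png

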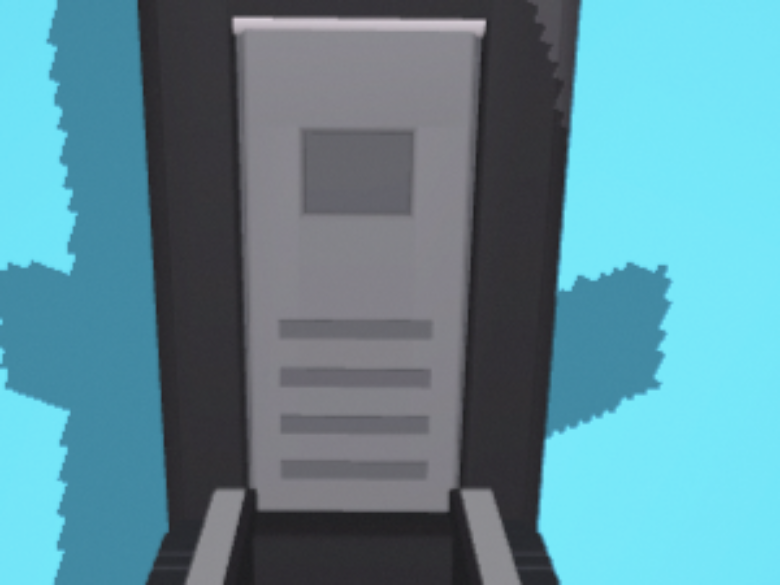

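>>> {"api": "servo_tool", "payload": {"turn": [[0.0464, 0.0187, 0], [0.0464, 0.0187, 0], [0.0464, 0.0187, 0], [0.0464, 0.0187, 0], [0.0464, 0.0187, 0]], "dp": [[0.0001, -0.0002, 0.0041], [0.0002, -0.0004, 0.0041], [0.0002, -0.0006, 0.0041], [0.0003, -0.0008, 0.0041], [0.0004, -0.001, 0.004]], "fingers": [0.025, 0.025, 0.025, 0.025, 0.025]}}

```text
clock: 7.88
position: [551.7, -16.3, 58.5]
ee_rot: [0.824, -0.551, -0.11, -0.073]
contact_force: [-0.5, -1.5, -0.4]
gripper_width: 31.5
```

```bash
cat >> h.py <<'E'
def arc(H=(581.3,-91.0),off=(0,0)):
    # hinge-frame report: theta from tool tilt about y_m; rel. TCP position
    s=st(); from scipy.spatial.transform import Rotation as R
    M=R.from_quat(s["ee_rot"]).as_matrix(); xm=np.array([.375,-.927,0]); ym=np.array([.927,.375,0])
    th=np.arctan2(-M[:,2]@xm,-M[2,2]); d=s["position"]-np.array([*H,36.])
    print("theta",th,"rel x,y,z",d@xm,d@ym,d[2],"ang from pos",np.arctan2(d[2],-d@xm)-.024,"r",np.hypot(d[2],d@xm)); return s
E
python3 - <<'E'
from h import *
arc(); w=snap("wrist","w6.png")
E
```

```text
t 7.875 p [551.703 -16.344  58.462] z [-0.101  0.241 -0.965] y [-0.924 -0.382  0.001] J [ 0.112  0.51  -0.186 -0.308 -0.973  0.467] F [-0.515 -1.509 -0.434] w 31.468144541311506
theta 0.2641202542688777 rel x,y,z -80.30541084227066 0.5597677148007509 22.461642072741405 ang from pos 0.24873301680812185 r 83.3875552774503
```

View pics/w6.png

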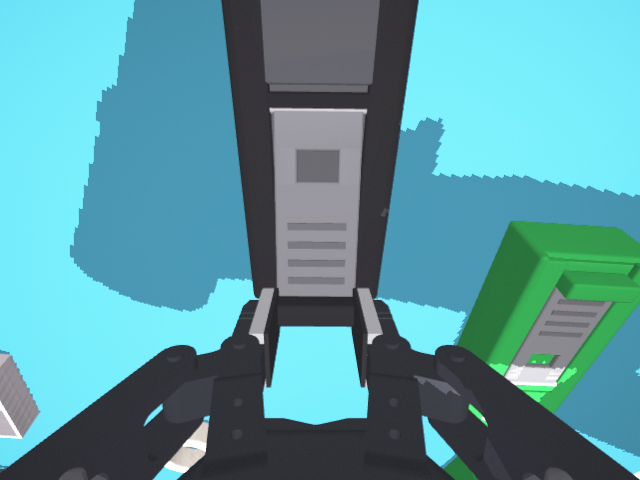

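>>> {"api": "servo_tool", "payload": {"turn": [[0.0464, 0.0187, 0], [0.0464, 0.0187, 0], [0.0464, 0.0187, 0], [0.0464, 0.0187, 0], [0.0464, 0.0187, 0]], "dp": [[0.0004, -0.0011, 0.004], [0.0005, -0.0013, 0.0039], [0.0006, -0.0015, 0.0038], [0.0007, -0.0017, 0.0037], [0.0008, -0.0018, 0.0036]], "fingers": [0.025, 0.025, 0.025, 0.025, 0.025]}}

```text
clock: 8.55
position: [554.9, -24.0, 77.7]
ee_rot: [0.803, -0.538, -0.213, -0.143]
contact_force: [-1.6, 0.3, 0.0]
gripper_width: 32.1
```

```bash
python3 -c "
from h import *
arc()"
```

```text
t 8.55 p [554.883 -23.978  77.73 ] z [-0.189  0.459 -0.868] y [-0.925 -0.381 -0.   ] J [-0.033  0.577 -0.013 -0.497 -1.252  0.648] F [-1.633  0.334  0.042] w 32.06095673854512
theta 0.5194451499281453 rel x,y,z -72.03531007141964 0.644722025712344 41.73028585024059 ang from pos 0.5010622373075184 r 83.24964056516018
```

>>> {"api": "servo_tool", "payload": {"turn": [[0.0464, 0.0187, 0], [0.0464, 0.0187, 0], [0.0464, 0.0187, 0], [0.0464, 0.0187, 0], [0.0464, 0.0187, 0]], "dp": [[0.0008, -0.002, 0.0035], [0.0009, -0.0021, 0.0034], [0.0009, -0.0023, 0.0033], [0.001, -0.0025, 0.0032], [0.0011, -0.0026, 0.0031]], "fingers": [0.025, 0.025, 0.025, 0.025, 0.025]}}

```text
clock: 9.18
position: [559.6, -35.4, 94.3]
ee_rot: [0.77, -0.515, -0.313, -0.21]
contact_force: [-0.9, -0.2, 0.8]
gripper_width: 31.7
```

```bash
python3 -c "
from h import *
arc()"
```

```text
t 9.175 p [559.574 -35.433  94.261] z [-0.266  0.646 -0.716] y [-0.925 -0.381 -0.001] J [-0.153  0.67   0.138 -0.642 -1.519  0.74 ] F [-0.904 -0.243  0.786] w 31.716481388064697
theta 0.7730209057733513 rel x,y,z -59.65732047793258 0.6977156491032828 58.26097582594318 ang from pos 0.749557088397564 r 83.3866727408996
```

>>> {"api": "servo_tool", "payload": {"turn": [[0.037, 0.015, 0], [0.037, 0.015, 0], [0.037, 0.015, 0], [0.03, 0.012, 0], [0, 0, 0]], "dp": [[0.0009, -0.0022, 0.0023], [0.001, -0.0024, 0.0022], [0.001, -0.0025, 0.0021], [0.001, -0.0025, 0.002], [0, 0, 0]], "fingers": [0.025, 0.025, 0.025, 0.025, 0.025]}}

```text
clock: 9.8
position: [562.9, -44.0, 102.9]
ee_rot: [0.743, -0.497, -0.373, -0.249]
contact_force: [-0.8, 1.2, 1.5]
gripper_width: 31.5
```

```bash
python3 - <<'E'
from h import *
arc()
t=snap("top","top2.png",(270,185,385,275),6.5)
c=snap("scene","sc2.png",(230,200,370,310),5.5)
E
python3 -c "
import cv2,numpy as np
a=cv2.imread('pics/top2.png');b=cv2.imread('pics/sc2.png')
b=cv2.resize(b,(400,314));a=cv2.resize(a,(400,314));cv2.imwrite('pics/both2.png',np.hstack([a,b]))"
```

```text
t 9.8 p [562.936 -43.967 102.916] z [-0.307  0.741 -0.597] y [-0.924 -0.382  0.001] J [-0.214  0.736  0.226 -0.725 -1.678  0.764] F [-0.828  1.188  1.527] w 31.519307024680796
theta 0.9306568527065837 rel x,y,z -50.48607472584239 0.6141563281311511 66.91649500576429 ang from pos 0.9004444863152044 r 83.82518144972798
```

View pics/both2.png

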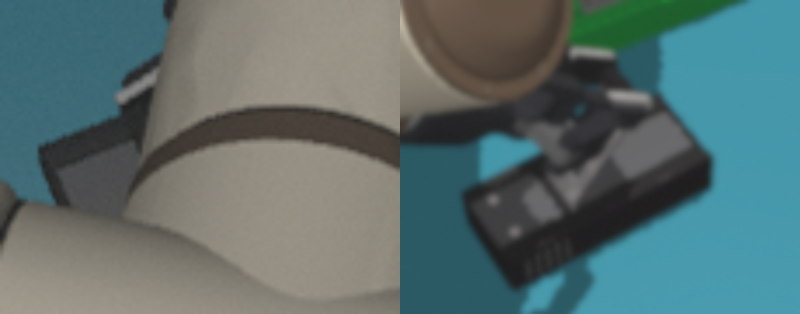

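>>> {"api": "servo_tool", "payload": {"turn": [[-0.015, -0.006, 0], [0, 0, 0], [0, 0, 0], [0, 0, 0], [0, 0, 0]], "dp": [[-0.0004, 0.0011, -0.001], [0, 0, 0], [0, 0, 0], [0, 0, 0], [0, 0, 0]], "fingers": [0.025, 0.031, 0.036, 0.042, 0.055]}}

```text
clock: 10.52
position: [562.9, -43.2, 101.6]
ee_rot: [0.747, -0.5, -0.365, -0.243]
contact_force: [-0.2, -0.8, -0.3]
gripper_width: 54.8
```

>>> {"api": "servo_tool", "payload": {"turn": [[0, 0, 0], [0, 0, 0], [0, 0, 0], [0, 0, 0], [0, 0, 0]], "dp": [[0, 0, 0], [0.005, -0.012, 0.01], [0.01, -0.024, 0.02], [0.01, -0.024, 0.02], [0, 0, 0]], "fingers": [0.058, 0.06, 0.06, 0.06, 0.06]}}

```text
clock: 11.15
position: [589.3, -107.7, 154.6]
ee_rot: [0.747, -0.5, -0.364, -0.243]
contact_force: [-0.0, 0.0, -0.6]
gripper_width: 60.1
```

```bash
python3 - <<'E'
from h import *
s=arc(); w=snap("wrist","w7.png"); T=wristT(w,s); a=w["img"][:,:,::-1].copy()
C=np.array([572.7,-71.1]);x=np.array([.375,-.927]);y=np.array([.927,.375])
def P(X,Y,Z): return proj(w,[*(C+X*x+Y*y),20+Z],T)
for X in(75,-75):
  for Y in(32,-32): cv2.circle(a,tuple(int(i) for i in P(X,Y,18)),3,(0,0,255),-1)
for th,c in((.77,(255,0,255)),(.87,(0,255,255))):
  for Y in(17,-17):
    X=22-88*np.cos(th+.0)+4*np.sin(th); Z=16+88*np.sin(th)+4*np.cos(th)
    p=P(X,Y,Z); print(th,p); cv2.circle(a,tuple(int(i) for i in p),3,c,-1)
cv2.imwrite("pics/w7.png",a)
E
```

```text
t 11.15 p [ 589.337 -107.691  154.627] z [-0.3    0.727 -0.618] y [-0.924 -0.381  0.001] J [-0.281  0.739  0.389 -0.688 -1.822  0.708] F [-0.021  0.036 -0.644] w 60.11196348796471
theta 0.9049361019605154 rel x,y,z 18.48627344931354 1.191442000162227 118.62652734090432 ang from pos 1.7013888269217916 r 120.0582995673565
0.77 [292.074 244.211]
0.77 [340.84  244.294]
0.87 [291.357 249.119]
0.87 [341.774 249.2  ]
```

View pics/w7.png

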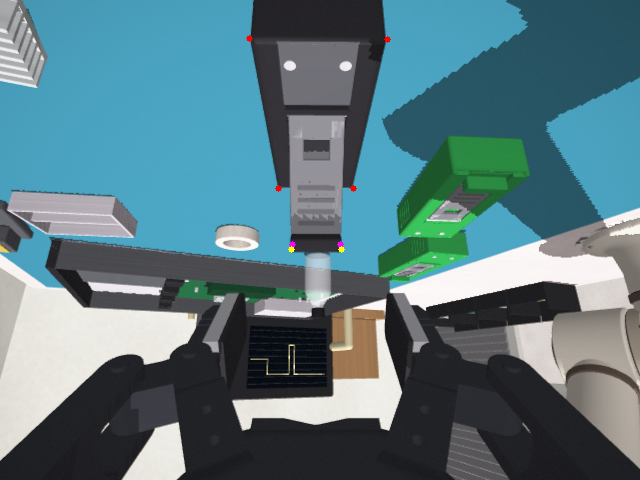

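The stand is out: the foot bar's lower edge is at rows 250-253, where the 0.87 rad prediction puts it (249). The predicted meter corners also match the picture. Next I grip the meter near its top end.

>>> {"api": "servo_tool", "payload": {"turn": [[-0.049, -0.02, 0], [-0.049, -0.02, 0], [0, 0, 0], [0, 0, 0], [0, 0, 0]], "dp": [[-0.0037, 0.0075, 0], [-0.0036, 0.0074, -0.01], [0, 0, -0.03], [0, 0, -0.03], [0, 0, -0.025]], "fingers": [0.084, 0.084, 0.084, 0.084, 0.084]}}

```text
clock: 11.82
position: [580.0, -89.0, 56.8]
ee_rot: [0.766, -0.512, -0.324, -0.216]
contact_force: [0.0, -0.5, 0.7]
gripper_width: 84.0
```

```bash
python3 -c "
from h import *
arc()"
```

```text
t 11.825 p [580.042 -89.004  56.782] z [-0.275  0.662 -0.698] y [-0.924 -0.382  0.002] J [-0.227  0.779  0.234 -0.622 -1.566  0.799] F [ 0.042 -0.549  0.665] w 84.03826056112148
theta 0.798830552919193 rel x,y,z -2.3225995857038075 -0.4177211449470928 20.782363778060088 ang from pos 1.4354999526796322 r 20.911745815190454
```

>>> {"api": "servo_tool", "payload": {"turn": [[0, 0, 0], [0, 0, 0], [0, 0, 0], [0, 0, 0], [0, 0, 0]], "dp": [[0.001, -0.002, -0.015], [0.001, -0.002, -0.015], [0, 0, -0.01], [0, 0, -0.004], [0, 0, 0]], "fingers": [0.084, 0.084, 0.084, 0.084, 0.084]}}

```text
clock: 12.45
position: [581.6, -93.2, 8.5]
ee_rot: [0.765, -0.512, -0.325, -0.215]
contact_force: [-0.3, 0.4, -0.0]
gripper_width: 84.0
```

```bash
python3 -c "
from h import *
arc()"
```

```text
t 12.45 p [581.568 -93.152   8.515] z [-0.277  0.662 -0.696] y [-0.924 -0.383  0.004] J [-0.232  0.845  0.229 -0.621 -1.513  0.842] F [-0.253  0.4   -0.036] w 83.9793491937221
theta 0.8008196986845335 rel x,y,z 2.09580795108567 -0.5584708915084068 -27.485172958966476 ang from pos -1.6709013635261656 r 27.564962244707246
```

>>> {"api": "servo_tool", "payload": {"turn": [[0, 0, 0], [0, 0, 0], [0, 0, 0], [0, 0, 0], [0, 0, 0]], "dp": [[0.0005, 0.0002, 0.003], [0, 0, 0], [0, 0, 0], [0, 0, 0], [0, 0, 0]], "fingers": [0.082, 0.079, 0.076, 0.073, 0.071]}}

```text
clock: 13.08
position: [583.2, -93.2, 13.9]
ee_rot: [0.766, -0.512, -0.323, -0.216]
contact_force: [0.5, 0.5, -0.4]
gripper_width: 71.2
```

>>> {"api": "servo_tool", "payload": {"turn": [[0, 0, 0], [0, 0, 0], [0, 0, 0], [0, 0, 0], [0, 0, 0]], "dp": [[0, 0, 0], [0, 0, 0], [0, 0, 0], [0, 0, 0], [0, 0, 0]], "fingers": [0.069, 0.067, 0.065, 0.063, 0.058]}}

```text
clock: 13.7
position: [583.1, -93.8, 14.1]
ee_rot: [0.766, -0.512, -0.323, -0.215]
contact_force: [0.5, -1.0, 1.1]
gripper_width: 63.1
```

>>> {"api": "servo_tool", "payload": {"turn": [[0, 0, 0], [0, 0, 0], [0, 0, 0], [0, 0, 0], [0, 0, 0]], "dp": [[0, 0, 0], [0, 0, 0], [0, 0, 0], [0, 0, 0.003], [0, 0, 0.003]], "fingers": [0.05, 0.05, 0.05, 0.05, 0.05]}}

```text
clock: 14.32
position: [582.9, -93.4, 18.7]
ee_rot: [0.766, -0.513, -0.323, -0.215]
contact_force: [0.6, 0.6, -3.4]
gripper_width: 63.3
```

```bash
python3 -c "
from h import *
arc()"
```

```text
t 14.325 p [582.929 -93.436  18.662] z [-0.275  0.661 -0.698] y [-0.924 -0.382  0.002] J [-0.231  0.832  0.233 -0.62  -1.523  0.833] F [ 0.634  0.572 -3.421] w 63.273392873958656
theta 0.7977316546077857 rel x,y,z 2.869229875638044 0.5963572478373464 -17.338114623876805 ang from pos -1.7587968497940767 r 17.573920985083113
```

>>> {"api": "servo_tool", "payload": {"turn": [[0, 0, 0], [0, 0, 0], [0, 0, 0], [0, 0, 0], [0, 0, 0]], "dp": [[0, 0, 0.008], [0, 0, 0.015], [0, 0, 0.022], [0, 0, 0.022], [0, 0, 0.022]], "fingers": [0.05, 0.05, 0.05, 0.05, 0.05]}}

```text
clock: 14.95
position: [582.3, -93.2, 112.9]
ee_rot: [0.766, -0.513, -0.324, -0.215]
contact_force: [0.6, -0.4, -2.2]
gripper_width: 63.2
```

>>> {"api": "servo_tool", "payload": {"turn": [[0, 0, -0.06], [0, 0, -0.08], [0, 0, -0.08], [0, 0, -0.08], [0, 0, -0.08]], "dp": [[0, 0, 0.022], [0, 0, 0.018], [0, 0, 0.008], [0, 0, 0], [0, 0, 0]], "fingers": [0.05, 0.05, 0.05, 0.05, 0.05]}}

```text
clock: 15.58
position: [583.4, -93.3, 172.8]
ee_rot: [0.654, -0.65, -0.272, -0.275]
contact_force: [-0.1, 0.3, -3.7]
gripper_width: 63.3
```

>>> {"api": "servo_tool", "payload": {"turn": [[-0.05, 0, 0], [-0.08, 0, 0], [-0.08, 0, 0], [-0.08, 0, 0], [-0.08, 0, 0]], "dp": [[0, 0, 0], [0, 0, 0], [0, 0, 0], [0, 0, 0], [0, 0, 0]], "fingers": [0.05, 0.05, 0.05, 0.05, 0.05]}}

```text
clock: 16.2
position: [583.0, -93.7, 178.7]
ee_rot: [0.697, -0.688, -0.14, -0.144]
contact_force: [-0.2, 1.0, -3.2]
gripper_width: 63.5
```

```bash
python3 -c "
from h import *
arc()"
```

```text
t 16.2 p [583.04  -93.749 178.72 ] z [ 0.002  0.394 -0.919] y [-1.    -0.012 -0.008] J [-0.11   0.433  0.043 -0.425 -1.255  0.273] F [-0.248  0.952 -3.169] w 63.504449929505085
theta 0.37739259897892474 rel x,y,z 3.200864992949317 0.5824504559422772 142.7199187639493 ang from pos 1.5692201657883684 r 142.7558081084317
```

>>> {"api": "servo_tool", "payload": {"turn": [[-0.1, 0, 0], [-0.1, 0, 0], [-0.1, 0, 0], [-0.1, 0, 0], [-0.1, 0, 0]], "dp": [[0, 0, 0], [0, 0, 0], [0, 0, 0], [0, 0, 0], [0, 0, 0]], "fingers": [0.05, 0.05, 0.05, 0.05, 0.05]}}

```text
clock: 16.82
position: [584.0, -88.8, 186.3]
ee_rot: [0.715, -0.697, 0.042, 0.039]
contact_force: [-0.1, -0.9, -3.7]
gripper_width: 63.2
```

>>> {"api": "servo_tool", "payload": {"turn": [[-0.1, 0, 0], [-0.1, 0, 0], [-0.1, 0, 0], [-0.1, 0, 0], [-0.1, 0, 0]], "dp": [[0, 0, 0], [0, 0, 0], [0, 0, 0], [0, 0, 0], [0, 0, 0]], "fingers": [0.05, 0.05, 0.05, 0.05, 0.05]}}

```text
clock: 17.45
position: [585.5, -82.0, 193.9]
ee_rot: [0.684, -0.66, 0.223, 0.216]
contact_force: [-0.0, -0.0, -2.2]
gripper_width: 63.3
```

```bash
python3 -c "
from h import *
st()"
```

```text
t 17.45 p [585.514 -81.996 193.886] z [ 0.019 -0.59  -0.808] y [-0.999 -0.034  0.001] J [ 0.373  0.396 -0.446  0.682 -1.08  -0.776] F [-0.039 -0.004 -2.167] w 63.3129782498832
```

>>> {"api": "servo_tool", "payload": {"turn": [[-0.1, 0, -0.007], [-0.1, 0, -0.007], [-0.1, 0, -0.007], [-0.1, 0, -0.007], [-0.1, 0, -0.007]], "dp": [[0, 0, 0], [0, 0, 0], [0, 0, 0], [0, 0, 0], [0, 0, 0]], "fingers": [0.05, 0.05, 0.05, 0.05, 0.05]}}

```text
clock: 18.08
position: [589.7, -73.5, 200.5]
ee_rot: [0.597, -0.593, 0.386, 0.378]
contact_force: [-0.7, 0.2, -3.1]
gripper_width: 63.1
```

>>> {"api": "servo_tool", "payload": {"turn": [[-0.08, 0, 0], [-0.06, 0, 0], [0, 0, 0], [0, 0, 0], [0, 0, 0]], "dp": [[0, 0, -0.01], [0, 0, -0.01], [0, 0, 0], [0, 0, 0], [0, 0, 0]], "fingers": [0.05, 0.05, 0.05, 0.05, 0.05]}}

```text
clock: 18.7
position: [594.1, -66.5, 183.0]
ee_rot: [0.571, -0.565, 0.431, 0.411]
contact_force: [-0.0, 0.5, -3.2]
gripper_width: 63.0
```

```bash
python3 - <<'E'
from h import *
s=st(); w=snap("wrist","w8.png"); t=snap("top","t8.png"); c=snap("scene","s8.png")
for cam in("wrist","scene"):
  for q in("meter","stand_foot"):
    for r in search_frame(q,cam): print(cam,q,r)
E
```

```text
t 18.7 p [594.095 -66.484 182.99 ] z [ 0.027 -0.957 -0.29 ] y [-1.    -0.023 -0.018] J [ 0.485  0.643 -0.557  1.045 -1.453 -1.257] F [-0.     0.463 -3.198] w 63.013420434921585
wrist meter {'box': [209.2, 230.7, 215.4, 195.1], 'score': 0.61}
wrist stand_foot {'box': [274.9, 365.1, 82.4, 61.0], 'score': 0.78}
scene meter {'box': [353.9, 128.4, 70.1, 42.6], 'score': 0.86}
scene meter {'box': [259.2, 179.8, 75.7, 91.0], 'score': 0.7}
scene meter {'box': [275.7, 182.4, 63.6, 25.3], 'score': 0.61}
scene stand_foot {'box': [315.3, 230.9, 20.8, 23.7], 'score': 0.66}
scene stand_foot {'box': [379.9, 133.7, 40.9, 18.7], 'score': 0.56}
scene stand_foot {'box': [435.4, 229.9, 35.7, 31.0], 'score': 0.36}
```

```bash
cat >> h.py <<'E'
def mcam(w,pts,slip,th=.798,tcp=(25.05,0,-5.9)):
    # meter pts -> tool -> wrist pixels. tool axes in meter frame: y=-ym, z=(-sin th,0,-cos th)
    zt=np.array([-np.sin(th),0,-np.cos(th)]); yt=np.array([0,-1.,0]); xt=np.cross(yt,zt); Rm=np.array([xt,yt,zt])
    pad=np.array(tcp)-25*zt; c,s=np.cos(slip),np.sin(slip)
    out=[]
    for p in np.atleast_2d(pts):
        d=np.array(p,float)-pad; d=np.array([c*d[0]+s*d[2],d[1],-s*d[0]+c*d[2]])+pad-np.array(tcp)
        out.append(proj(w,Rm@d,np.array(w["mount"])))
    return np.array(out)
B=[(x,y,z) for x in(75,-75) for y in(32,-32) for z in(18,-18)]
def foot(th=.87): return [(22-r*np.cos(th)+h*np.sin(th),y,16+r*np.sin(th)+h*np.cos(th)) for r in(78,88) for h in(-2,10) for y in(17,-17)]
E
python3 - <<'E'
from h import *
w=get_image("wrist"); a=w["img"]
for r in regions_of("stand_foot","wrist")+regions_of("meter","wrist"): print("net",r["box"],r["score"])
for sl in(-.2,-.1,0,.1,.2):
    b=mcam(w,B,sl);f=mcam(w,foot(),sl)
    print(sl,"meter",b.min(0),b.max(0)-b.min(0),"foot",f.min(0),f.max(0)-f.min(0), "backtop edge",b[0])
E
```

```text
net [276.2, 363.1, 81.5, 60.5] 0.59
net [2.2, 133.0, 637.8, 347.0] 0.22
-0.2 meter [202.542 241.015] [220.686 120.831] foot [280.116 456.091] [67.794 35.466] backtop edge [202.542 361.846]
-0.1 meter [202.908 234.132] [219.959 126.325] foot [278.359 475.883] [71.184 38.544] backtop edge [202.908 350.258]
0 meter [203.612 228.842] [218.568 150.258] foot [276.332 496.479] [75.093 42.031] backtop edge [203.612 338.602]
0.1 meter [204.637 225.066] [216.552 173.341] foot [273.999 517.938] [79.589 45.989] backtop edge [204.637 327.097]
0.2 meter [205.954 222.709] [213.965 195.778] foot [271.316 540.311] [84.758 50.49 ] backtop edge [205.954 315.952]
```

```bash
python3 - <<'E'
from h import *
a=cv2.imread("pics/w8.png",0).astype(float)
w=get_image("wrist")
print("pred slip0",mcam(w,B,0))
for c in(225,250,320,385):
    print(c,[int(x) for x in a[214:440:3,c-2:c+3].mean(1)])
E
```

```text
pred slip0 [[203.613 338.601]
 [218.083 228.948]
 [422.181 338.492]
 [408.237 228.842]
 [266.254 379.099]
 [269.255 324.585]
 [362.384 379.053]
 [359.457 324.54 ]]
225 [137, 138, 137, 137, 137, 137, 138, 55, 51, 52, 53, 55, 56, 58, 57, 58, 59, 59, 62, 60, 60, 60, 59, 59, 59, 60, 60, 60, 59, 60, 60, 60, 59, 59, 59, 59, 59, 59, 59, 59, 57, 50, 43, 30, 24, 24, 23, 20, 21, 20, 20, 21, 20, 21, 20, 20, 29, 48, 76, 101, 89, 69, 56, 52, 53, 52, 52, 53, 52, 53, 52, 52, 52, 51, 51, 53]
250 [137, 137, 138, 137, 137, 137, 138, 53, 62, 63, 63, 62, 62, 63, 62, 62, 62, 62, 61, 62, 62, 62, 62, 61, 61, 61, 60, 61, 61, 60, 60, 60, 60, 60, 61, 61, 60, 60, 59, 59, 57, 51, 46, 38, 26, 26, 24, 25, 26, 25, 25, 44, 130, 137, 136, 136, 136, 137, 136, 136, 136, 136, 136, 136, 136, 136, 136, 136, 128, 115, 103, 93, 44, 44, 49, 51]
320 [116, 153, 227, 215, 200, 179, 159, 53, 62, 64, 63, 64, 63, 65, 65, 64, 64, 65, 64, 64, 64, 64, 64, 65, 64, 65, 64, 64, 63, 63, 63, 63, 63, 63, 63, 63, 62, 63, 63, 62, 61, 53, 49, 60, 55, 55, 55, 55, 55, 42, 37, 98, 97, 97, 96, 97, 97, 97, 97, 97, 75, 74, 74, 74, 75, 74, 71, 69, 94, 96, 60, 53, 43, 48, 52, 52]
385 [137, 138, 137, 137, 137, 137, 137, 50, 65, 66, 67, 66, 66, 66, 65, 66, 65, 65, 65, 65, 65, 65, 66, 65, 65, 66, 65, 65, 66, 65, 66, 65, 66, 65, 65, 66, 66, 66, 65, 64, 63, 51, 38, 29, 26, 25, 25, 25, 26, 25, 85, 143, 143, 143, 143, 143, 143, 143, 143, 143, 143, 143, 143, 143, 142, 143, 143, 142, 142, 142, 142, 142, 45, 45, 48, 51]
```

>>> {"api": "servo_tool", "payload": {"turn": [[-0.02, 0.018, -0.023], [0, 0, 0], [0, 0, 0], [0, 0, 0], [0, 0, 0]], "dp": [[0, 0, -0.015], [0, 0, -0.018], [0, 0, -0.016], [0, 0, -0.01], [0, 0, 0]], "fingers": [0.05, 0.05, 0.05, 0.05, 0.05]}}

```text
clock: 19.88
position: [593.7, -67.1, 119.9]
ee_rot: [0.564, -0.563, 0.427, 0.428]
contact_force: [0.5, -0.4, -2.1]
gripper_width: 63.5
```

```bash
python3 -c "
from h import *
st()"
```

```text
t 19.875 p [593.679 -67.071 119.88 ] z [-0.001 -0.963 -0.269] y [-1.     0.     0.003] J [ 0.483  0.754 -0.557  1.039 -1.425 -1.336] F [ 0.542 -0.392 -2.117] w 63.523915186687816
```

>>> {"api": "servo_tool", "payload": {"turn": [[0, 0, 0], [0, 0, 0], [0, 0, 0], [0, 0, 0], [0, 0, 0]], "dp": [[0, 0, -0.004], [0, 0, -0.003], [0, 0, -0.003], [0, 0, -0.002], [0, 0, 0]], "fingers": [0.05, 0.05, 0.05, 0.05, 0.05]}}

```text
clock: 20.5
position: [594.2, -66.8, 108.4]
ee_rot: [0.564, -0.563, 0.427, 0.427]
contact_force: [-0.8, -0.6, -3.1]
gripper_width: 63.6
```

>>> {"api": "servo_tool", "payload": {"turn": [[0, 0, 0], [0, 0, 0], [0, 0, 0], [0, 0, 0], [0, 0, 0]], "dp": [[0, 0, -0.0015], [0, 0, -0.0015], [0, 0, 0], [0, 0, 0], [0, 0, 0]], "fingers": [0.05, 0.05, 0.05, 0.05, 0.05]}}

```text
clock: 21.12
position: [594.3, -66.7, 105.4]
ee_rot: [0.564, -0.563, 0.427, 0.427]
contact_force: [-0.4, -0.1, -3.0]
gripper_width: 63.5
```

>>> {"api": "servo_tool", "payload": {"turn": [[0, 0, 0], [0, 0, 0], [0, 0, 0], [0, 0, 0], [0, 0, 0]], "dp": [[0, 0, -0.001], [0, 0, -0.001], [0, 0, 0], [0, 0, 0], [0, 0, 0]], "fingers": [0.05, 0.05, 0.05, 0.05, 0.05]}}

```text
clock: 21.75
position: [594.3, -66.7, 103.3]
ee_rot: [0.564, -0.563, 0.427, 0.427]
contact_force: [-0.1, -0.4, -3.2]
gripper_width: 62.9
```

>>> {"api": "servo_tool", "payload": {"turn": [[0, 0, 0], [0, 0, 0], [0, 0, 0], [0, 0, 0], [0, 0, 0]], "dp": [[0, 0, -0.001], [0, 0, -0.001], [0, 0, 0], [0, 0, 0], [0, 0, 0]], "fingers": [0.05, 0.05, 0.05, 0.05, 0.05]}}

```text
clock: 22.38
position: [594.3, -66.7, 101.1]
ee_rot: [0.564, -0.563, 0.427, 0.427]
contact_force: [-0.5, -0.2, -3.1]
gripper_width: 63.0
```

>>> {"api": "servo_tool", "payload": {"turn": [[0, 0, 0], [0, 0, 0], [0, 0, 0], [0, 0, 0], [0, 0, 0]], "dp": [[0, 0, -0.001], [0, 0, 0], [0, 0, 0], [0, 0, 0], [0, 0, 0]], "fingers": [0.05, 0.05, 0.05, 0.05, 0.05]}}

```text
clock: 23.0
position: [594.4, -66.7, 100.3]
ee_rot: [0.563, -0.563, 0.427, 0.427]
contact_force: [-0.0, 0.2, -3.4]
gripper_width: 63.1
```

```bash
python3 -c "
from h import *
print(st()['wrist_torque'])"
```

```text
t 23.0 p [594.401 -66.689 100.289] z [ 0.001 -0.963 -0.27 ] y [-1.    -0.    -0.001] J [ 0.481  0.784 -0.56   1.046 -1.407 -1.368] F [-0.02   0.244 -3.42 ] w 63.11143617684663
[ 2.786  0.084 -0.005]
```

Still in the air. I keep lowering in single millimetres.

>>> {"api": "servo_tool", "payload": {"turn": [[0, 0, 0], [0, 0, 0], [0, 0, 0], [0, 0, 0], [0, 0, 0]], "dp": [[0, 0, -0.001], [0, 0, 0], [0, 0, 0], [0, 0, 0], [0, 0, 0]], "fingers": [0.05, 0.05, 0.05, 0.05, 0.05]}}

```text
clock: 23.62
position: [594.4, -66.6, 100.1]
ee_rot: [0.563, -0.563, 0.428, 0.427]
contact_force: [-0.2, 0.3, -1.1]
gripper_width: 62.9
```

>>> {"api": "servo_tool", "payload": {"turn": [[0, 0, 0], [0, 0, 0], [0, 0, 0], [0, 0, 0], [0, 0, 0]], "dp": [[0, 0, -0.001], [0, 0, 0], [0, 0, 0], [0, 0, 0], [0, 0, 0]], "fingers": [0.05, 0.05, 0.05, 0.05, 0.05]}}

```text
clock: 24.25
position: [594.5, -66.6, 100.0]
ee_rot: [-0.563, 0.563, -0.429, -0.428]
contact_force: [-0.7, 1.2, 0.0]
gripper_width: 63.6
```

```bash
python3 -c "
from h import *
print(st()['wrist_torque'])"
```

```text
t 24.25 p [594.514 -66.618  99.952] z [ 0.001 -0.964 -0.267] y [-1.    -0.001 -0.001] J [ 0.481  0.786 -0.56   1.047 -1.409 -1.37 ] F [-0.665  1.241  0.038] w 63.59174296806203
[ 2.215  0.158 -0.156]
```

>>> {"api": "servo_tool", "payload": {"turn": [[0, 0, 0], [0, 0, 0], [0, 0, 0], [0, 0, 0], [0, 0, 0]], "dp": [[0, 0, 0], [0, 0, 0], [0, 0, 0], [0, 0, 0], [0, 0, 0]], "fingers": [0.06, 0.062, 0.063, 0.064, 0.065]}}

```text
clock: 24.88
position: [594.7, -66.6, 100.1]
ee_rot: [-0.562, 0.563, -0.429, -0.428]
contact_force: [1.0, -0.6, -1.1]
gripper_width: 65.1
```

>>> {"api": "servo_tool", "payload": {"turn": [[0, 0, 0], [0, 0, 0], [0, 0, 0], [0, 0, 0], [0, 0, 0]], "dp": [[0, 0, 0], [0, 0, 0], [0, 0, 0], [0, 0, 0], [0, 0, 0]], "fingers": [0.067, 0.069, 0.073, 0.08, 0.084]}}

```text
clock: 25.5
position: [594.7, -66.8, 100.8]
ee_rot: [-0.562, 0.563, -0.429, -0.428]
contact_force: [-0.4, 0.5, 0.5]
gripper_width: 83.9
```

```bash
python3 - <<'E'
from h import *
s=st(); print(s["wrist_torque"]); a=snap("wrist","w9.png")["img"].mean(2)
for c in(250,320,385): print(c,[int(x) for x in a[214:380:3,c-2:c+3].mean(1)])
E
```

```text
t 25.5 p [594.718 -66.83  100.796] z [ 0.001 -0.964 -0.265] y [-1.    -0.    -0.002] J [ 0.481  0.786 -0.559  1.047 -1.411 -1.371] F [-0.371  0.483  0.51 ] w 83.91415242060127
[1.897 0.02  0.011]
250 [145, 145, 145, 145, 144, 144, 145, 145, 145, 132, 61, 65, 65, 65, 65, 64, 64, 64, 63, 64, 63, 63, 64, 63, 63, 63, 63, 63, 64, 62, 63, 62, 62, 61, 62, 61, 61, 60, 61, 61, 60, 61, 60, 60, 56, 50, 88, 34, 26, 28, 28, 28, 27, 86, 144, 144]
320 [124, 145, 145, 145, 145, 145, 145, 145, 145, 87, 67, 69, 69, 70, 69, 69, 68, 68, 68, 68, 67, 66, 67, 67, 67, 66, 66, 65, 66, 65, 66, 65, 65, 65, 65, 64, 64, 64, 63, 64, 63, 63, 63, 62, 58, 44, 77, 58, 58, 59, 58, 44, 66, 102, 102, 102]
385 [146, 146, 146, 146, 146, 147, 147, 147, 147, 52, 72, 73, 73, 73, 73, 72, 72, 72, 72, 71, 71, 71, 70, 70, 70, 70, 70, 69, 69, 69, 69, 68, 68, 68, 68, 67, 67, 66, 67, 67, 67, 66, 65, 64, 53, 39, 32, 29, 27, 28, 28, 46, 141, 147, 148, 148]
```

>>> {"api": "servo_tool", "payload": {"turn": [[0, 0, 0], [0, 0, 0], [0, 0, 0], [0, 0, 0], [0, 0, 0]], "dp": [[0, 0.008, 0.002], [0, 0.015, 0.005], [0, 0.02, 0.007], [0, 0.025, 0.012], [0, 0.025, 0.02]], "fingers": [0.0845, 0.0845, 0.0845, 0.0845, 0.0845]}}

```text
clock: 26.18
position: [594.1, 31.6, 148.3]
ee_rot: [-0.562, 0.562, -0.429, -0.429]
contact_force: [0.2, 0.9, -0.1]
gripper_width: 84.6
```

>>> {"api": "servo_tool", "payload": {"turn": [[0.1, 0, 0], [0.12, 0, 0], [0.12, 0, 0], [0.12, 0, 0], [0.12, 0, 0]], "dp": [[0, 0.01, 0.03], [0, 0.01, 0.035], [0, 0.01, 0.035], [0, 0.01, 0.035], [0, 0.01, 0.03]], "fingers": [0.0845, 0.0845, 0.0845, 0.0845, 0.0845]}}

```text
clock: 26.8
position: [592.7, 95.1, 317.5]
ee_rot: [0.67, -0.658, 0.246, 0.241]
contact_force: [0.8, -0.3, -0.6]
gripper_width: 84.9
```

```bash
python3 - <<'E'
from h import *
s=st(); t=snap("top","t9.png"); c=snap("scene","s9.png"); w=snap("wrist","w10.png")
a=t["img"][160:300,240:400,::-1]; b=c["img"][130:270,220:380,::-1]
d=w["img"][:,:,::-1]
a=cv2.resize(a,(400,350));b=cv2.resize(b,(400,350))
full=cv2.resize(np.hstack([t["img"],d[:,:,::-1]])[:,:,::-1],(800,250)) if False else np.hstack([cv2.resize(t["img"][:,:,::-1],(333,250)),cv2.resize(d,(333,250)),np.zeros((250,134,3),np.uint8)])
cv2.imwrite("pics/fin.png",np.vstack([np.hstack([a,b]),full]))
for cam in("top","scene","wrist"):
  for q in("meter","stand"):
    for r in search_frame(q,cam): print(cam,q,r)
# predicted pose overlay numbers
lean=np.radians(31); xm=np.array([0,np.sin(lean),np.cos(lean)]);zm=np.array([0,np.cos(lean),-np.sin(lean)]);ym=np.array([1,0,0])
heel=np.array([594.6,-97.6,2]); C=heel+75*xm-18*zm
for n,im in(("top",t),("scene",c)):
  for X,Y,Z in((75,32,18),(75,-32,18),(75,32,-18),(75,-32,-18),(-75,32,-18),(-75,-32,-18)): print(n,X,Y,Z,proj(im,C+X*xm+Y*ym+Z*zm))
E
```

```text
t 26.8 p [592.702  95.104 317.533] z [ 0.011 -0.647 -0.763] y [-1.    -0.018  0.   ] J [ 0.664  0.423 -0.08   0.543 -1.544 -0.795] F [ 0.77  -0.314 -0.58 ] w 84.86102257825354
top meter {'box': [130.9, 368.3, 94.3, 53.9], 'score': 0.75}
top meter {'box': [291.6, 176.0, 65.5, 59.9], 'score': 0.6}
top meter {'box': [244.9, 294.0, 91.9, 65.4], 'score': 0.6}
top meter {'box': [140.9, 213.3, 38.4, 38.0], 'score': 0.23}
top stand {'box': [134.1, 383.5, 53.5, 24.7], 'score': 0.87}
top stand {'box': [275.6, 304.7, 57.8, 38.1], 'score': 0.76}
top stand {'box': [293.9, 216.7, 13.4, 12.1], 'score': 0.44}
scene meter {'box': [354.7, 127.7, 72.1, 43.7], 'score': 0.78}
scene meter {'box': [273.5, 172.0, 80.3, 51.4], 'score': 0.74}
scene meter {'box': [264.1, 215.3, 66.8, 81.1], 'score': 0.57}
scene meter {'box': [433.5, 229.6, 36.1, 28.9], 'score': 0.5}
scene stand {'box': [381.5, 132.4, 38.1, 18.9], 'score': 0.89}
scene stand {'box': [313.1, 262.3, 16.1, 24.0], 'score': 0.69}
scene stand {'box': [283.9, 181.0, 44.1, 25.7], 'score': 0.65}
wrist meter {'box': [288.9, 190.9, 62.2, 82.3], 'score': 0.85}
wrist meter {'box': [527.5, 365.0, 85.4, 41.9], 'score': 0.77}
wrist meter {'box': [416.0, 213.9, 105.5, 122.0], 'score': 0.62}
wrist meter {'box': [306.7, 232.4, 26.4, 39.0], 'score': 0.3}
wrist stand {'box': [307.6, 232.6, 27.0, 40.5], 'score': 0.94}
wrist stand {'box': [435.6, 220.6, 52.3, 71.8], 'score': 0.57}
top 75 32 18 [293.961 183.407]
top 75 -32 18 [293.901 222.1  ]
top 75 32 -18 [313.03  179.694]
top 75 -32 -18 [313.239 219.065]
top -75 32 -18 [357.367 201.659]
top -75 -32 -18 [358.104 236.76 ]
scene 75 32 18 [328.151 247.392]
scene 75 -32 18 [321.077 218.094]
scene 75 32 -18 [309.166 242.902]
scene 75 -32 -18 [302.809 213.214]
scene -75 32 -18 [267.061 294.438]
scene -75 -32 -18 [263.041 265.497]
```

View pics/fin.png

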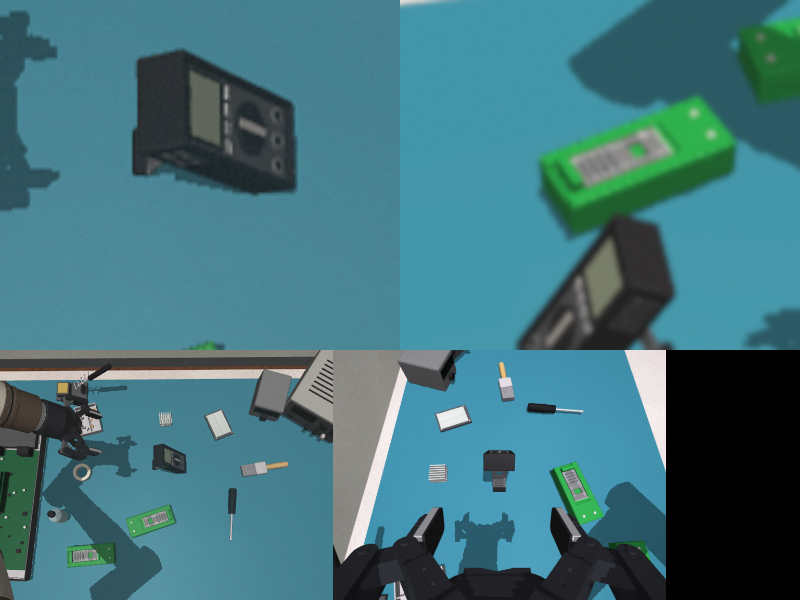

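```bash
python3 -c "
from bench import *
print(job_done())"
```

```text
the job is handed in; nothing more can be done
None
```

I swung the stand out to its stop by pinching its foot bar. I then gripped the meter near its top end, turned it upright, lowered it until the bench carried its weight, let go and backed away. The job was handed in at about 27 s of the 61 s allowed.

**Last checks:**
- **Meter:** it stands leaning back on its opened stand with the display facing the robot's right. Its outline in the top and scene pictures matches a 31° lean facing straight right, to within about 4 pixels, so I put the facing error at roughly 2° or less.
- **Stand:** before I lifted the meter, the foot bar sat about 3 pixels beyond the place predicted for the full 0.87 rad. I judged that from the picture, because the force reading showed no clear stop.
- **Other items:** none looks moved by eye, but I did not measure their positions.

**What did not go cleanly:**
- While I lined up on the foot bar, the fingertips touched the meter's back with about 15 N.
- The front top edge of the meter appeared about 6 pixels from its predicted place while it was held in the gripper, though its back edge agreed.
- The meter's image shifted by about 5 to 10 pixels when I released it, so it settled slightly.

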